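# Feel the dry-block wells for a leftover spacer, then seat the vial

### The arm

A 6-joint arm with a two-finger parallel gripper is mounted at the origin on a cart in front of the work surface, level with it; the furniture and walls round the work are solid. World frame = base frame: x ahead of the robot, y to its left, z up, the work surface at z = 0. Lengths are in m, angles in rad, forces in N, time in s.
With the tool pointing down it reaches from about 0.25 to 0.725 m from the base axis. Payload 4 kg.
Tool frame: the origin (TCP) lies midway between the tips of the shut fingers; the grasp point (between the pads) lies 19 mm behind it; z points along the fingers, x is the direction in which the jaws open and shut, and the axes are right-handed (so a half turn about z gives the same grasp; the last joint's range is limited). The gripper opens to 85 mm and grips with 20 to 120 N. Pads are 22 mm wide; open, the fingers measure 114 mm over their backs; the gripper's body (76 mm by 85 mm) begins 54 mm behind the grasp point. The pads swing forward as they close: fully open they stand 13 mm farther back than shut.
Start: joints at [-1.154, 0.241, 0.005, 1.335, 0, 1.571], TCP at [0.202, -0.457, 0.231] pointing down, gripper open.
Joint ranges: [-2.72, 2.72], [-1.05, 1.87], [-1.09, 1.28], [-1.99, 2.15], [-1.42, 1.44], [-3.14, 3.14]. Speed limits (rad/s): [2.79, 2.79, 3.14, 3.14, 3.14, 3.14].

### API

Orientations are given as a unit quaternion [w, x, y, z].
In Python, from rig import bot gives the robot as it stands. The module is installed in compiled form; this text tells all that it offers.
- The arm moves only by the tool carry_out, never from a script. Its argument "commands" is a list of rows, each a list of 3 entries, a list of its own where there are three numbers: the opening, from -1 (shut) to 1 (fully open), so that 0 is half open, then the shift along the tool's x, y, z in m, then the turn, a rotation vector about the tool's x, y, z in rad. A call has 1 to 20 rows; each row is the pose to reach, as a shift and turn from the pose commanded when the call began, along the tool's axes at that moment; what a row does not reach only later rows make up. A row lasts 1/10 s, in which the tool goes at most 50 mm and 8.59 degrees, less where a joint would pass 70% of its speed; a pose out of reach is approached as far as the arm can. A call with a gripper value outside its range is refused whole. The fingers move at their own pace and stop on an object; "grip_force" is the grip in N (left out, the last holds). Time passes only in rows, so rows that repeat a pose let the fingers close. It gives the time, the measured TCP pose, the force and the opening at its end, in the units of the state.
- bot.get_state(): the state, without advancing time (a new reading comes with each control period).
- bot.camera(name): name is "side" or "top"; returns the picture (480x640x3 uint8, blue, green, red); there is no depth.
- bot.camera_info(name): a dict with "vfov" (degrees; the focal length in pixels is half the picture's height over the tangent of half this angle, whatever the lens; pixels are square), "cx", "cy" (the principal point, pixels), "dist_coeffs" ([k1, k2, p1, p2, k3] as OpenCV has them; the pictures are not rectified), "world_from_camera" (4x4, takes a point from camera to world coordinates). Camera axes: x right, y up, looking along -z (the intrinsics and any distortion apply to the point x, -y, -z); pixel columns grow to the right and rows downward; lengths in m; the calibration is good to about 2 mm. A picture is of the moment at which its call begins. camera_info takes no time and is no camera call.
- bot.job_done(): hands the job in, once; it reports no verdict.
The state is a dict: "t": time; "qpos": joint angles; "qvel": joint speeds; "tau": joint torques, N m; "eef_pos": TCP position; "ee_rot": TCP orientation; "force": force on the tool from outside, world axes, zero at the start; "wrist_torque": the same for the moment, N m; "gripper_width": finger opening in m.
Only numpy, scipy, OpenCV 4.12 (cv2) and the standard library are available. Lean on these libraries where they do the work, as an engineer would, in place of code of your own. Each camera call takes 0.05 s, during which the arm holds its last target.

### The job

The vial has to go into the dry-block heater, but two of its three wells still have an old spacer lying at the bottom, which the eye takes for the floor: take the lifting rod from its hole and gently feel down the wells until its tip stands on the bare floor of the one clear well, then put the rod back in its hole. Then set the vial into that well, press it down past the spring ball until it is fully home on the floor, upright, and let go. Never force anything against the heater, and leave the bottles and the beaker around it alone.

Things in the scene. Friction and masses are not known exactly. Their poses are not given: they have to be found in the camera images.
- heater: Dry-block heater, fixed: white case 150 x 236 mm (x, y) round a bored aluminium block 64 x 190 mm whose flat top is 92 mm above the worktop. Origin under its centre, z up, x to its back, y along the row of holes. Two of the three wells, a different two each time, hold a loose aluminium spacer 22 mm wide, 8 or 10 mm high, that looks like the floor. A push of over 20 N on it is too much.
- well_1 (a point): Centre of the mouth of the first vial well, at heater y = -66 mm, level with the block's top. Bore 23.5 mm wide, 26 mm deep, flat floor (18 or 16 mm deep with a spacer). 12 mm down, a 10 mm spring ball stands 2.5 mm out of the wall on the +x side: a vial stops on it, passes with a push of 2 to 10 N and rubs on to the floor. Axes as the heater's.
- well_2 (a point): Centre of the mouth of the second vial well (heater y = -22 mm), made like the first.
- well_3 (a point): Centre of the mouth of the third vial well (heater y = +22 mm), made like the first.
- rod_hole (a point): Centre of the mouth of the lifting rod's hole (heater y = +66 mm), level with the block's top, 14 mm wide, 26 mm deep. Axes as the heater's.
- rod_handle (a point): Middle of the handle of the loose lifting rod, 35 g, upright in its hole: a steel shaft 9 mm in diameter, 40 mm long, cone-tipped, below a black round handle 14 mm in diameter, 45 mm high. This point is 62.5 mm above the rod's tip, 22.5 mm below its top; z along the rod. Parked, the tip stands on the hole's floor, as deep as the floor of a clear well.
- rod_tip (a point): Lower end of the lifting rod, on its axis; z along the rod, upward.
- vial_mid (a point): Centre, half-way up, of the vial: a small white bottle with white screw cap, 22 mm in diameter, 46 mm high, 18 to 27 g, loose, upright on the worktop. Its base is 23 mm below this point, its flat top 23 mm above; z along its axis, up. Fully home in a clear well it stands 20 mm out of the block and this point is 3 mm below the block's top.
- dropper: Bystander: white dropper bottle, 32 mm in diameter, 76 mm high; origin under its centre.
- reagent_bottle: Bystander: squat bottle with a blue cap, 38 mm in diameter, 52 mm high; origin under its centre.
- small_beaker: Bystander: 50 ml glass beaker, 50 mm wide, 58 mm high; origin under its centre.
Mind the look-alikes: they are no part of the job. Several things look just like the part that bears vial_mid: the one meant starts farthest from the robot's base.

How it is judged:
On the way, in this order (a step that is already met when the one before it is completed fails the run):
1. the lifting rod's tip stands on the bare floor of the clear well (within 2.5 mm of the floor's depth) (((horizontal distance between rod_tip and well_1 below 0.012 m and z of rod_tip in the frame of well_1 below -0.0235 m) or (horizontal distance between rod_tip and well_2 below 0.012 m and z of rod_tip in the frame of well_2 below -0.0235 m) or (horizontal distance between rod_tip and well_3 below 0.012 m and z of rod_tip in the frame of well_3 below -0.0235 m))), for 0.1 s.
2. the lifting rod is back in its hole, let go (horizontal distance between rod_tip and rod_hole below 0.007 m and z of rod_tip in the frame of rod_hole below -0.022 m and angle between rod_tip's own z axis and vertical below 0.3 rad and contact force between the fingers and lift_rod below 0.1 N), for 0.2 s.
At the end, for the whole second after the job is handed in: The vial stands upright (within 0.12 rad) in the clear well, within 2.5 mm of fully home on the floor and within 4 mm of the well's axis, at rest; the lifting rod stands in its hole, its tip at least 22 mm deep and within 7 mm of the hole's axis, within 0.3 rad of upright (((horizontal distance between vial_mid and well_1 below 0.004 m and z of vial_mid in the frame of well_1 below -0.0005 m) or (horizontal distance between vial_mid and well_2 below 0.004 m and z of vial_mid in the frame of well_2 below -0.0005 m) or (horizontal distance between vial_mid and well_3 below 0.004 m and z of vial_mid in the frame of well_3 below -0.0005 m)) and angle between vial_mid's own z axis and vertical below 0.12 rad and linear speed of vial below 0.02 m/s and horizontal distance between rod_tip and rod_hole below 0.007 m and z of rod_tip in the frame of rod_hole below -0.022 m and angle between rod_tip's own z axis and vertical below 0.3 rad); the robot touches nothing.
It fails at once if anything is forced against the heater: more than 35 N of contact force on it in all, which a push of some 25 N gives (contact force between heater and anything else above 35 N).
It fails at once if a bystander (dropper bottle, blue-capped bottle, beaker) is moved more than 20 mm or tipped (distance of any of dropper, reagent_bottle, small_beaker from where it was at the start of the episode above 0.02 m or angle between any of dropper, reagent_bottle, small_beaker's own z axis and vertical above 0.3 rad).
It also fails if it takes over 72 s, if anything falls off the work surface, if the arm or the gripper's body presses on something with over 40 N, if the wrist force passes 120 N, or if a joint passes its speed limit or range.

## Working session

There is one attempt and no reset: what is moved stays moved. The work goes in short steps, Python scripts to look and compute and a tool call to move; the robot and the scene stay as the last step left them, time stands still between calls to the robot, and variables do not carry over. Pictures are saved under pics/ and viewed, and the job is handed in when it is done.

Besides the shell and the picture viewer there is one more tool, called after "Emit:" in YAML: its name, and indented under it one key for each argument. carry_out: Moves the arm, as the interface text tells. Its arguments: {"type":"object","properties":{"commands":{"type":"array"},"grip_force":{"type":"number"}},"required":["commands"]}

```bash
mkdir -p pics
python3 - <<'E'
from rig import bot
import cv2
print(bot.get_state())
for n in("side","top"):
    cv2.imwrite(f"pics/{n}0.png",bot.camera(n)); print(n,bot.camera_info(n))
E
```

```text
{'t': 0.0, 'qpos': array([-1.15401154e+00,  2.41407999e-01,  3.74188648e-03,  1.33518109e+00,
       -5.64175883e-06,  1.57079248e+00]), 'qvel': array([-0.00035127,  0.00036293,  0.0002092 ,  0.00049461,  0.00084087,
        0.00075026]), 'tau': array([ 5.96750633e-04, -3.72319543e+01,  2.52407008e+01,  1.68404868e-02,
        9.17958369e-05, -9.55798555e-06]), 'eef_pos': array([ 0.20216031, -0.45663497,  0.23042217]), 'ee_rot': array([-5.57031736e-04,  8.38100416e-01, -5.45515024e-01, -8.60957886e-04]), 'force': array([-0.89242031, -0.74655045,  0.85422738]), 'wrist_torque': array([-0.00325461, -0.04834595,  0.00136283]), 'gripper_width': 0.08552918022716972}
side {'vfov': 47.49961505416867, 'cx': 314.5889435878667, 'cy': 231.30870938309866, 'dist_coeffs': array([-0.09677746,  0.        ,  0.        ,  0.        ,  0.        ]), 'world_from_camera': array([[ 0.98085551,  0.1024251 , -0.16562476,  0.41173563],
       [-0.19361902,  0.4219354 , -0.88570999, -0.9245797 ],
       [-0.02083599,  0.90082163,  0.43368912,  0.56194246],
       [ 0.        ,  0.        ,  0.        ,  1.        ]])}
top {'vfov': 52.711804599532016, 'cx': 324.50331895066245, 'cy': 244.24707537159708, 'dist_coeffs': array([-0.00959112,  0.        ,  0.        ,  0.        ,  0.        ]), 'world_from_camera': array([[ 0.00963252,  0.98933002, -0.14537305,  0.41847508],
       [-0.99991796,  0.01075732,  0.00695321,  0.00683889],
       [ 0.00844285,  0.14529414,  0.98935248,  1.23097699],
       [ 0.        ,  0.        ,  0.        ,  1.        ]])}
```

View pics/side0.png

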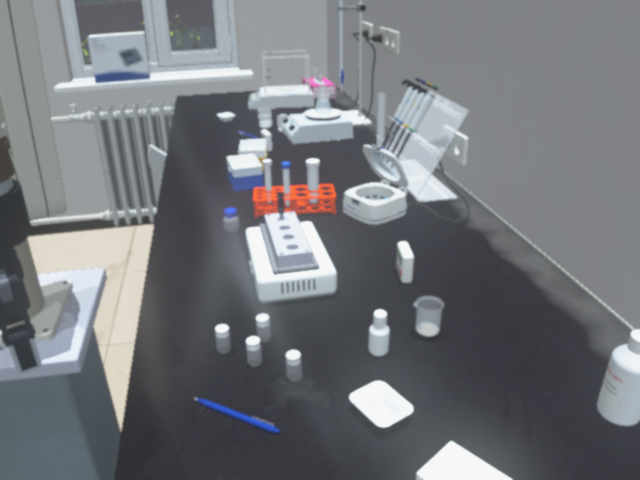

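View pics/top0.png

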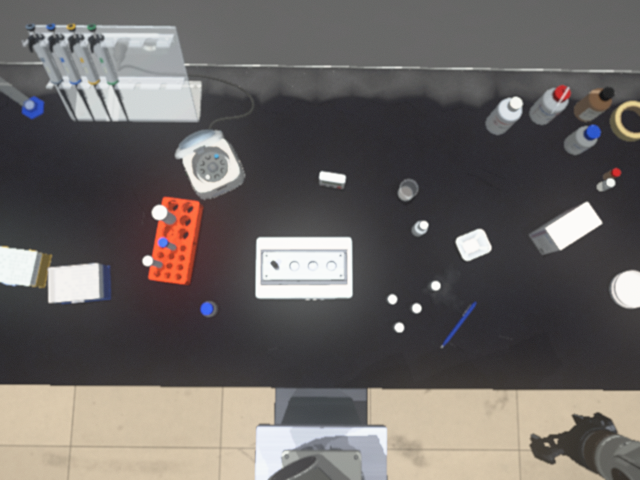

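The top view shows the heater at about (304,267), with the rod at (275,265) and wells at (294,266), (312,266) and (331,266). Four vials stand at (392,299), (417,308), (435,286) and (399,327). I'll enlarge and measure.

```bash
cat > h.py <<'E'
import numpy as np,cv2
from rig import bot
def K(n):
    i=bot.camera_info(n); f=240/np.tan(np.radians(i['vfov']/2))
    return np.array([[f,0,i['cx']],[0,f,i['cy']],[0,0,1.]]),np.array(i['dist_coeffs']),np.array(i['world_from_camera'])
def onz(n,u,v,z):
    k,d,T=K(n); p=cv2.undistortPoints(np.array([[[u,v]]],float),k,d)[0,0]
    r=T[:3,:3]@np.array([p[0],-p[1],-1]); o=T[:3,3]; return o+r*(z-o[2])/r[2]
def proj(n,P):
    k,d,T=K(n); q=(np.array(P,float).reshape(-1,3)-T[:3,3])@T[:3,:3]; q=q*[1,-1,-1]
    return cv2.projectPoints(q,np.zeros(3),np.zeros(3),k,d)[0][:,0]
def crop(im,u0,v0,u1,v1,s,fn):
    cv2.imwrite(fn,cv2.resize(im[v0:v1,u0:u1],None,fx=s,fy=s,interpolation=cv2.INTER_CUBIC))
E
python3 - <<'E'
from h import *
t=cv2.imread('pics/top0.png');s=cv2.imread('pics/side0.png')
crop(t,250,230,360,305,7,'pics/tc.png');crop(t,380,270,460,345,8,'pics/tv.png');crop(s,200,300,320,390,6,'pics/sv.png');crop(s,240,180,350,300,5,'pics/sh.png')
for u,v in((392,299),(417,308),(435,286),(399,327)):
    p=onz('top',u,v,.046);print(u,v,p,np.hypot(*p[:2]))
for u,v in((294,266),(312,266),(331,266)): print(onz('top',u,v,.092))
E
```

```text
392 299 [ 0.45959124 -0.16718946  0.046     ] 0.4890566665834428
417 308 [ 0.43841345 -0.22783151  0.046     ] 0.49407848018221945
435 286 [ 0.49224266 -0.27294292  0.046     ] 0.5628504915228064
399 327 [ 0.39245729 -0.1834395   0.046     ] 0.43321215655306033
[0.53316878 0.07031632 0.092     ]
[0.53361585 0.02784798 0.092     ]
[ 0.53408654 -0.0170063   0.092     ]
```

View pics/tc.png

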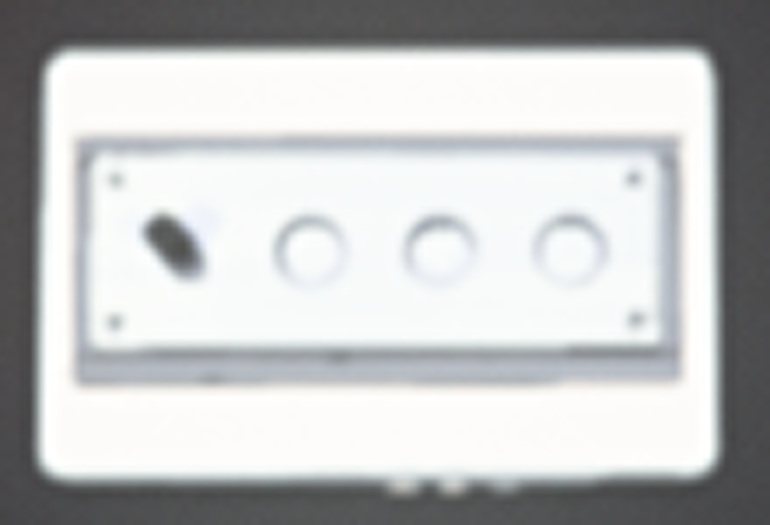

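View pics/tv.png

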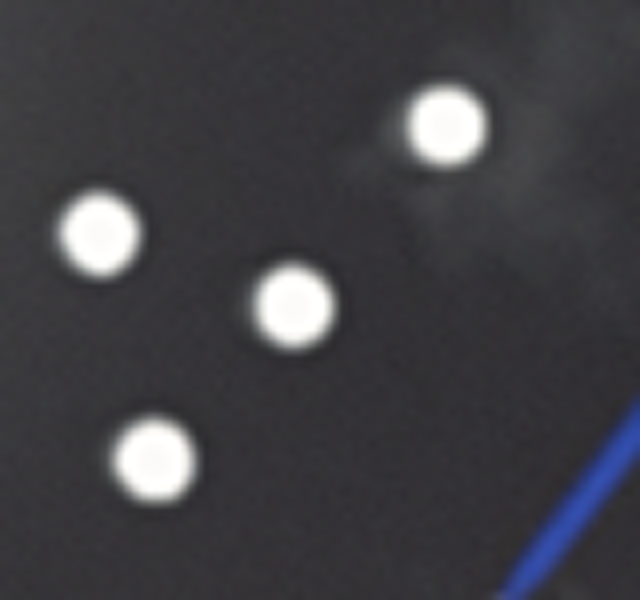

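View pics/sv.png

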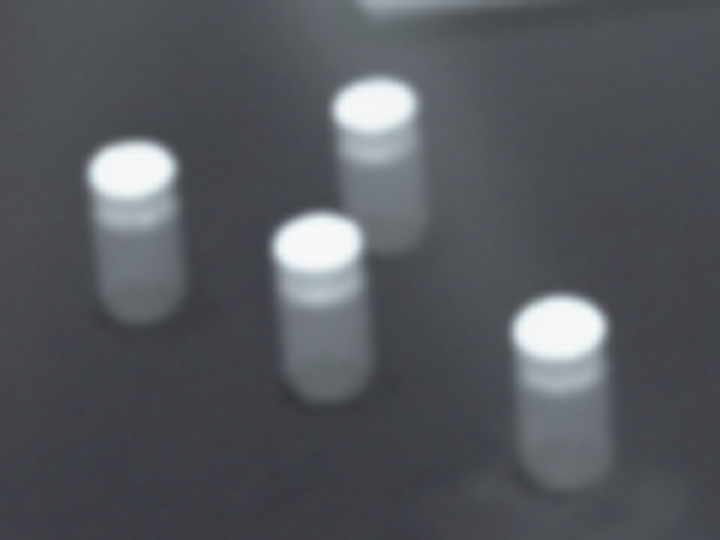

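View pics/sh.png

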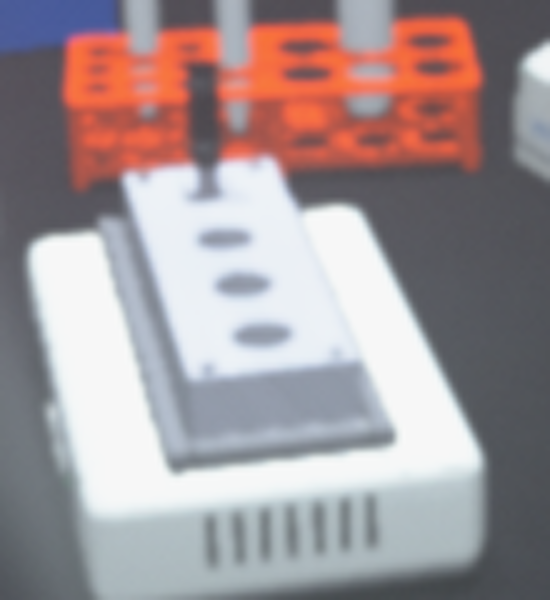

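The target vial is the one at top (435,286) / side (293,357). It is 0.563 m from the base and the others are at 0.433, 0.489 and 0.494 m. Next I'll fit the heater pose and the vial with both cameras.

Run:
```python
from h import *
from scipy.optimize import least_squares
f=lambda x,y,s,u0,v0:((x+.5)/s-.5+u0,(y+.5)/s-.5+v0)
top=[f(x,y,7,250,230) for x,y in((570,250),(440,250),(311,250))]
side=[f(x,y,5,240,180) for x,y in((262,334),(242,284),(223,238))]
def pts(p):
    c,s=np.cos(p[2]),np.sin(p[2]);return np.array([[p[0]-s*y,p[1]+c*y,.092] for y in(-.066,-.022,.022,.066)])
for name in(['top'],['side'],['top','side']):
    r=lambda p:np.concatenate([(proj(n,pts(p)[:3])-(top if n=='top' else side)).ravel() for n in name])
    o=least_squares(r,[.53,0,0],x_scale=.01);print(name,o.x,np.round(o.fun,2))
print(pts(o.x))
# rod top/ bottom of handle from images
a=f(160,228,7,250,230);print('rod top ctr top cam',onz('top',*a,.151))
b=f(203,66,5,240,180);print('rod top side',onz('side',*b,.151), 'pred',(proj('side',pts(o.x)[3]+[0,0,.059])-[240,180])*5,(proj('top',pts(o.x)[3]+[0,0,.059])-[250,230])*7)
# vial centroids
t=cv2.imread('pics/top0.png').astype(float).mean(2)
w=np.clip(t[275:298,424:447]-120,0,None);yy,xx=np.mgrid[275:298,424:447]
u,v=(w*xx).sum()/w.sum(),(w*yy).sum()/w.sum();print('vial top cam',u,v,onz('top',u,v,.046))
c=f(560,328,6,200,300);print('vial side',onz('side',*c,.046)); d=f(566,468,6,200,300);print(onz('side',*d,0))
```

```text
['top'] [0.53509096 0.04873646 0.01049331] [ 0.11 -0.    0.05 -0.   -0.16 -0.  ]
['side'] [0.53564015 0.0468165  0.02309431] [ 0.02  0.03 -0.03  0.03  0.01 -0.07]
['top', 'side'] [0.53550127 0.04825698 0.01844128] [ 0.32 -0.39  0.26 -0.24  0.04 -0.1  -0.33 -0.29 -0.26 -0.27 -0.11 -0.36]
[[ 0.53671833 -0.0177318   0.092     ]
 [ 0.53590695  0.02626072  0.092     ]
 [ 0.53509558  0.07025324  0.092     ]
 [ 0.53428421  0.11424576  0.092     ]]
rod top ctr top cam [0.53539021 0.11547851 0.151     ]
rod top side [0.53541067 0.10939737 0.151     ] pred [[196.66032399  60.01277806]] [[160.76838032 228.47979116]]
vial top cam 435.3278973346495 285.2883711747285 [ 0.49399018 -0.27378841  0.046     ]
vial side [ 0.49536838 -0.27829792  0.046     ]
[ 0.4952628  -0.27712305  0.        ]
```

```bash
cat >> h.py <<'E'
from scipy.spatial.transform import Rotation as R
def plan(p,yaw):
    """shift/turn in tool axes to TCP p, tool down, tool x at yaw"""
    s=bot.get_state(); q=s['ee_rot']; A=R.from_quat([q[1],q[2],q[3],q[0]])
    B=R.from_euler('z',yaw)*R.from_euler('x',np.pi)
    print('t',round(s['t'],2),'pos',np.round(s['eef_pos'],4),'F',np.round(s['force'],1),'w',round(s['gripper_width'],4),'q',np.round(s['qpos'],2))
    print('shift',np.round(A.inv().apply(np.array(p)-s['eef_pos']),4),'turn',np.round((A.inv()*B).as_rotvec(),4))
E
python3 -c "
from h import *
plan([.535,.114,.2],.015)"
```

```text
t 0.1 pos [ 0.2022 -0.4566  0.2305] F [-0.3 -0.1  0.1] w 0.0852 q [-1.15  0.24  0.    1.34 -0.    1.57]
shift [-0.387  -0.5353  0.0312] turn [-1.100e-03  1.700e-03 -1.169e+00]
```

Emit:
carry_out:
  commands:
    - [1,[-0.387,-0.535,0.03],[0,0,-1.169]]
    - [1,[-0.387,-0.535,0.03],[0,0,-1.169]]
    - [1,[-0.387,-0.535,0.03],[0,0,-1.169]]
    - [1,[-0.387,-0.535,0.03],[0,0,-1.169]]
    - [1,[-0.387,-0.535,0.03],[0,0,-1.169]]
    - [1,[-0.387,-0.535,0.03],[0,0,-1.169]]
    - [1,[-0.387,-0.535,0.03],[0,0,-1.169]]
    - [1,[-0.387,-0.535,0.03],[0,0,-1.169]]
    - [1,[-0.387,-0.535,0.03],[0,0,-1.169]]
    - [1,[-0.387,-0.535,0.03],[0,0,-1.169]]
    - [1,[-0.387,-0.535,0.03],[0,0,-1.169]]
    - [1,[-0.387,-0.535,0.03],[0,0,-1.169]]
    - [1,[-0.387,-0.535,0.03],[0,0,-1.169]]
    - [1,[-0.387,-0.535,0.03],[0,0,-1.169]]
    - [1,[-0.387,-0.535,0.03],[0,0,-1.169]]
    - [1,[-0.387,-0.535,0.03],[0,0,-1.169]]
    - [1,[-0.387,-0.535,0.03],[0,0,-1.169]]
  grip_force: 20

```text
t: 1.8
eef_pos: [0.5342, 0.1117, 0.2014]
ee_rot: [0.0, 1.0, 0.007, -0.0]
force: [-0.6, -0.4, 0.9]
gripper_width: 0.0851
```

Run:
```python
from h import *
plan([.535,.114,.11],.015)
t=bot.camera('top');s=bot.camera('side')
crop(t,225,200,385,320,5,'pics/t1.png');crop(s,210,120,340,300,4,'pics/s1.png')
```

```text
t 1.8 pos [0.5342 0.1117 0.2014] F [-0.6 -0.4  0.9] w 0.0851 q [ 0.21  0.35  0.07  1.3  -0.    1.76]
shift [ 0.0009 -0.0023  0.0914] turn [ 0.0005  0.0007 -0.0019]
```

View pics/t1.png

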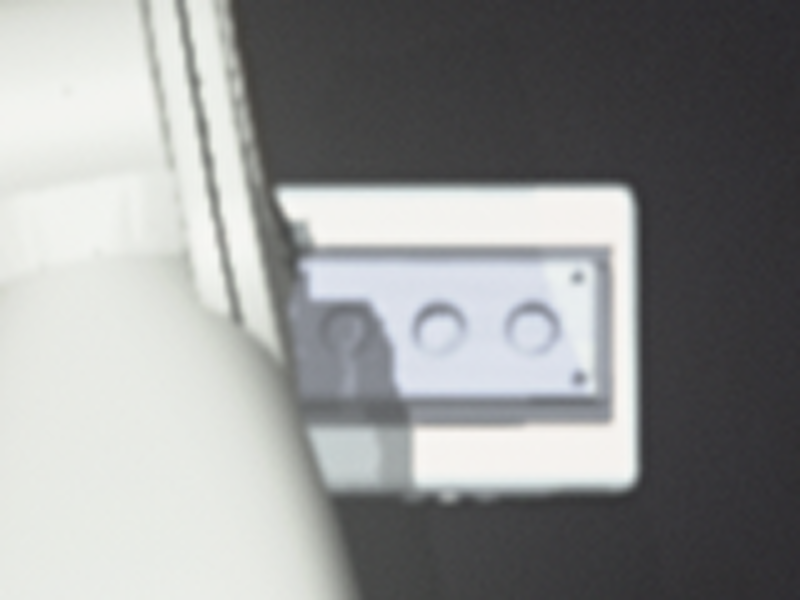

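View pics/s1.png

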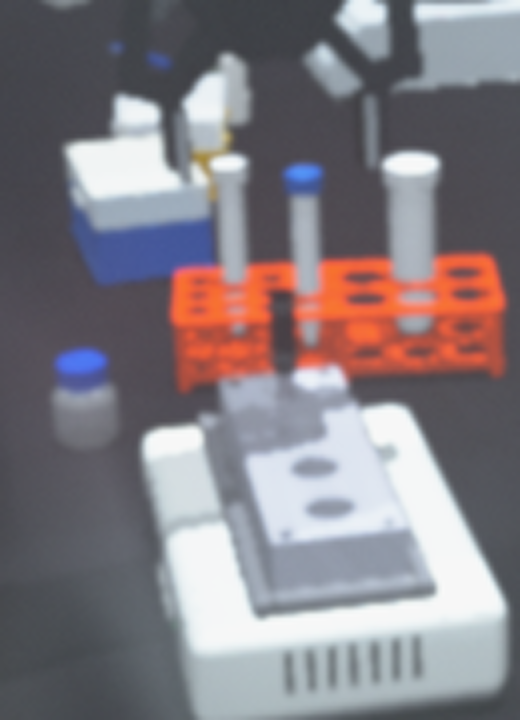

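The gripper is centred over the rod, and the fingers straddle it along x. Descending.

Emit:
carry_out:
  commands:
    - [1,[0.001,-0.002,0.03],[0,0,0]]
    - [1,[0.001,-0.002,0.06],[0,0,0]]
    - [1,[0.001,-0.002,0.08],[0,0,0]]
    - [1,[0.001,-0.002,0.091],[0,0,0]]
    - [1,[0.001,-0.002,0.091],[0,0,0]]

```text
t: 2.4
eef_pos: [0.5347, 0.1143, 0.1092]
ee_rot: [0.0, 1.0, 0.007, -0.001]
force: [1.0, -0.2, 0.2]
gripper_width: 0.0853
```

Emit:
carry_out:
  commands:
    - [0,[0,0,0],[0,0,0]]
    - [-0.5,[0,0,0],[0,0,0]]
    - [-0.8,[0,0,0],[0,0,0]]
    - [-0.8,[0,0,0],[0,0,0]]
    - [-0.8,[0,0,0],[0,0,0]]
    - [-0.8,[0,0,0],[0,0,0]]
    - [-0.8,[0,0,0],[0,0,0]]

```text
t: 3.1
eef_pos: [0.5363, 0.1154, 0.1108]
ee_rot: [-0.0, 1.0, 0.008, 0.001]
force: [0.9, 0.6, 2.5]
gripper_width: 0.0133
```

Gripped: width 13.3 mm against the 14 mm handle. I'll regrip at 90° and back so the rod is centred in both axes.

Emit:
carry_out:
  commands:
    - [-0.3,[0,0,0],[0,0,0]]
    - [-0.3,[0,0,0],[0,0,0]]
    - [-0.3,[0,0,0],[0,0,-1.571]]
    - [-0.3,[0,0,0],[0,0,-1.571]]
    - [-0.3,[0,0,0],[0,0,-1.571]]
    - [-0.3,[0,0,0],[0,0,-1.571]]
    - [-0.3,[0,0,0],[0,0,-1.571]]
    - [-0.3,[0,0,0],[0,0,-1.571]]
    - [-0.3,[0,0,0],[0,0,-1.571]]
    - [-0.3,[0,0,0],[0,0,-1.571]]
    - [-0.3,[0,0,0],[0,0,-1.571]]
    - [-0.3,[0,0,0],[0,0,-1.571]]
    - [-0.3,[0,0,0],[0,0,-1.571]]
    - [-0.3,[0,0,0],[0,0,-1.571]]
    - [-0.8,[0,0,0],[0,0,-1.571]]
    - [-0.8,[0,0,0],[0,0,-1.571]]
    - [-0.8,[0,0,0],[0,0,-1.571]]
    - [-0.8,[0,0,0],[0,0,-1.571]]

```text
t: 4.9
eef_pos: [0.5356, 0.1152, 0.1101]
ee_rot: [-0.0, 0.702, 0.712, -0.0]
force: [-1.4, 0.1, -0.4]
gripper_width: 0.0135
```

Emit:
carry_out:
  commands:
    - [-0.3,[0,0,0],[0,0,0]]
    - [-0.3,[0,0,0],[0,0,0]]
    - [-0.3,[0,0,0],[0,0,1.571]]
    - [-0.3,[0,0,0],[0,0,1.571]]
    - [-0.3,[0,0,0],[0,0,1.571]]
    - [-0.3,[0,0,0],[0,0,1.571]]
    - [-0.3,[0,0,0],[0,0,1.571]]
    - [-0.3,[0,0,0],[0,0,1.571]]
    - [-0.3,[0,0,0],[0,0,1.571]]
    - [-0.3,[0,0,0],[0,0,1.571]]
    - [-0.3,[0,0,0],[0,0,1.571]]
    - [-0.3,[0,0,0],[0,0,1.571]]
    - [-0.3,[0,0,0],[0,0,1.571]]
    - [-0.3,[0,0,0],[0,0,1.571]]
    - [-0.8,[0,0,0],[0,0,1.571]]
    - [-0.8,[0,0,0],[0,0,1.571]]
    - [-0.8,[0,0,0],[0,0,1.571]]
    - [-0.8,[0,0,0],[0,0,1.571]]
  grip_force: 50

```text
t: 6.7
eef_pos: [0.536, 0.1153, 0.1105]
ee_rot: [-0.0, 1.0, 0.008, 0.0]
force: [-0.0, -1.2, 1.1]
gripper_width: 0.0128
```

Emit:
carry_out:
  commands:
    - [-0.8,[0,0,0],[0,0,0]]
    - [-0.8,[0,0,-0.01],[0,0,0]]
    - [-0.8,[0,0,-0.02],[0,0,0]]
    - [-0.8,[0,0,-0.03],[0,0,0]]
    - [-0.8,[0,0,-0.036],[0,0,0]]
    - [-0.8,[0,0,-0.036],[0,0,0]]

```text
t: 7.3
eef_pos: [0.5369, 0.1155, 0.1479]
ee_rot: [-0.0, 1.0, 0.007, 0.001]
force: [0.4, -0.1, 0.0]
gripper_width: 0.0126
```

Run:
```python
from h import *
plan([.535,.07,.146],.015)
s=bot.camera('side')
for i in range(3): bot.camera('side');plan([.535,.07,.146],.015)
crop(s,240,140,340,300,5,'pics/s2.png')
```

```text
t 7.3 pos [0.5369 0.1155 0.1479] F [ 0.4 -0.1  0. ] w 0.0126 q [ 0.21  0.38 -0.02  1.17  0.    1.77]
shift [-0.0026  0.0455  0.0019] turn [-0.0006 -0.0029 -0.    ]
t 7.4 pos [0.536  0.1153 0.1465] F [ 0.2  0.  -0.5] w 0.0125 q [ 0.21  0.38 -0.02  1.17 -0.    1.77]
shift [-0.0017  0.0453  0.0005] turn [-0.0001 -0.0005  0.    ]
t 7.45 pos [0.5357 0.1152 0.1461] F [ 0.4 -0.1 -0.3] w 0.0129 q [ 0.21  0.38 -0.02  1.17  0.    1.77]
shift [-0.0013  0.0452  0.0001] turn [ 0.0001  0.0005 -0.    ]
t 7.5 pos [0.5355 0.1152 0.1459] F [-0.9  0.3  0.2] w 0.0126 q [ 0.21  0.39 -0.02  1.17 -0.    1.77]
shift [-0.0012  0.0452 -0.0001] turn [0.0002 0.0009 0.    ]
```

View pics/s2.png

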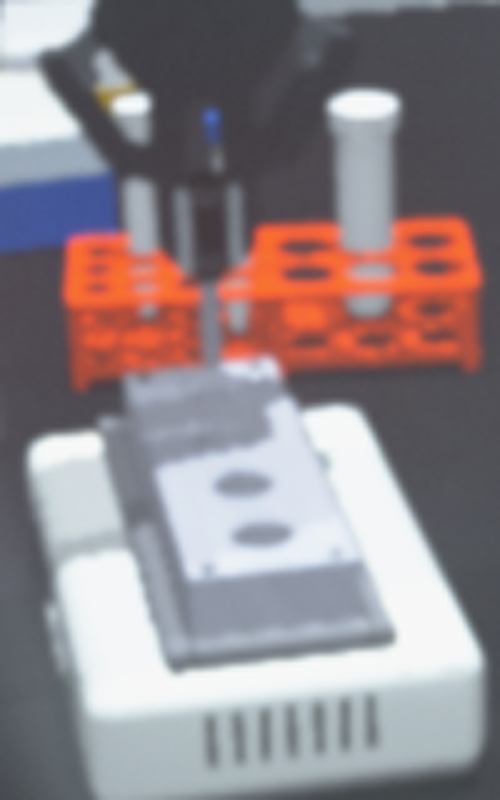

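The rod is out, held upright between the pads, with its tip about 10 mm above the block. Now to well 3, 44 mm along tool y, then down.

Emit:
carry_out:
  commands:
    - [-0.8,[0,0.02,0],[0,0,0]]
    - [-0.8,[0,0.044,0],[0,0,0]]
    - [-0.8,[0,0.044,0],[0,0,0]]
    - [-0.8,[0,0.044,0],[0,0,0]]
    - [-0.8,[0,0.044,0.006],[0,0,0]]
    - [-0.8,[0,0.044,0.012],[0,0,0]]
    - [-0.8,[0,0.044,0.018],[0,0,0]]
    - [-0.8,[0,0.044,0.022],[0,0,0]]
    - [-0.8,[0,0.044,0.024],[0,0,0]]
    - [-0.8,[0,0.044,0.024],[0,0,0]]
    - [-0.8,[0,0.044,0.024],[0,0,0]]

```text
t: 8.6
eef_pos: [0.5367, 0.0713, 0.1224]
ee_rot: [-0.0, 1.0, 0.008, 0.0]
force: [-0.4, -0.4, -0.4]
gripper_width: 0.0129
```

Emit:
carry_out:
  commands:
    - [-0.8,[0,0,0.001],[0,0,0]]
    - [-0.8,[0,0,0.002],[0,0,0]]
    - [-0.8,[0,0,0.003],[0,0,0]]
    - [-0.8,[0,0,0.003],[0,0,0]]

```text
t: 9.0
eef_pos: [0.5365, 0.0713, 0.1192]
ee_rot: [-0.0, 1.0, 0.007, -0.0]
force: [-0.4, -0.4, -0.5]
gripper_width: 0.013
```

Emit:
carry_out:
  commands:
    - [-0.8,[0,0,0.001],[0,0,0]]
    - [-0.8,[0,0,0.002],[0,0,0]]
    - [-0.8,[0,0,0.002],[0,0,0]]

```text
t: 9.3
eef_pos: [0.5368, 0.0713, 0.1184]
ee_rot: [-0.0, 1.0, 0.007, 0.001]
force: [-1.4, -0.7, 4.4]
gripper_width: 0.0132
```

Contact at 4.4 N with about 18 mm of depth, so well 3 holds an 8 mm spacer. On to well 2.

Emit:
carry_out:
  commands:
    - [-0.8,[0,0,-0.015],[0,0,0]]
    - [-0.8,[0,0,-0.029],[0,0,0]]
    - [-0.8,[0,0,-0.029],[0,0,0]]
    - [-0.8,[0,0.022,-0.029],[0,0,0]]
    - [-0.8,[0,0.044,-0.029],[0,0,0]]
    - [-0.8,[0,0.044,-0.029],[0,0,0]]
    - [-0.8,[0,0.044,-0.029],[0,0,0]]
    - [-0.8,[0,0.044,-0.023],[0,0,0]]
    - [-0.8,[0,0.044,-0.017],[0,0,0]]
    - [-0.8,[0,0.044,-0.011],[0,0,0]]
    - [-0.8,[0,0.044,-0.007],[0,0,0]]
    - [-0.8,[0,0.044,-0.005],[0,0,0]]
    - [-0.8,[0,0.044,-0.005],[0,0,0]]

```text
t: 10.6
eef_pos: [0.537, 0.0274, 0.1218]
ee_rot: [0.0, 1.0, 0.008, -0.0]
force: [0.3, -0.7, -0.8]
gripper_width: 0.0126
```

Emit:
carry_out:
  commands:
    - [-0.8,[0,0,0.001],[0,0,0]]
    - [-0.8,[0,0,0.002],[0,0,0]]
    - [-0.8,[0,0,0.003],[0,0,0]]
    - [-0.8,[0,0,0.003],[0,0,0]]

```text
t: 11.0
eef_pos: [0.5372, 0.0273, 0.1193]
ee_rot: [0.0, 1.0, 0.007, 0.0]
force: [-0.2, 0.2, 0.5]
gripper_width: 0.0123
```

Emit:
carry_out:
  commands:
    - [-0.8,[0,0,0.001],[0,0,0]]
    - [-0.8,[0,0,0.002],[0,0,0]]
    - [-0.8,[0,0,0.002],[0,0,0]]

```text
t: 11.3
eef_pos: [0.5371, 0.0273, 0.1172]
ee_rot: [0.0, 1.0, 0.007, -0.0]
force: [-0.1, 0.0, -0.2]
gripper_width: 0.0123
```

Emit:
carry_out:
  commands:
    - [-0.8,[0,0,0.001],[0,0,0]]
    - [-0.8,[0,0,0.002],[0,0,0]]
    - [-0.8,[0,0,0.002],[0,0,0]]

```text
t: 11.6
eef_pos: [0.5371, 0.0273, 0.1151]
ee_rot: [-0.0, 1.0, 0.007, -0.0]
force: [0.0, -0.4, -0.1]
gripper_width: 0.0127
```

Emit:
carry_out:
  commands:
    - [-0.8,[0,0,0.001],[0,0,0]]
    - [-0.8,[0,0,0.002],[0,0,0]]
    - [-0.8,[0,0,0.002],[0,0,0]]

```text
t: 11.9
eef_pos: [0.5371, 0.0273, 0.1131]
ee_rot: [-0.0, 1.0, 0.007, -0.0]
force: [-0.7, -0.4, -1.1]
gripper_width: 0.0128
```

Well 2 is past both spacer depths. Easing onto the floor.

Emit:
carry_out:
  commands:
    - [-0.8,[0,0,0.001],[0,0,0]]
    - [-0.8,[0,0,0.002],[0,0,0]]
    - [-0.8,[0,0,0.0025],[0,0,0]]
    - [-0.8,[0,0,0.0025],[0,0,0]]

```text
t: 12.3
eef_pos: [0.5371, 0.0273, 0.1107]
ee_rot: [0.0, 1.0, 0.007, -0.0]
force: [0.2, 0.5, 0.2]
gripper_width: 0.0125
```

Emit:
carry_out:
  commands:
    - [-0.8,[0,0,0.001],[0,0,0]]
    - [-0.8,[0,0,0.0015],[0,0,0]]
    - [-0.8,[0,0,0.0015],[0,0,0]]
    - [-0.8,[0,0,0.0015],[0,0,0]]

```text
t: 12.7
eef_pos: [0.5374, 0.0273, 0.1104]
ee_rot: [-0.0, 1.0, 0.008, 0.001]
force: [-1.8, -0.1, 5.2]
gripper_width: 0.0131
```

Bare floor in well 2: 5.2 N, 8 mm deeper than the spacer in well 3. The rod can also find the well's centre, so I'll raise the tip to about 6 mm deep and touch the rim gently on four sides.

Emit:
carry_out:
  commands:
    - [-0.8,[0,0,-0.005],[0,0,0]]
    - [-0.8,[0,0,-0.0205],[0,0,0]]
    - [-0.8,[0,0,-0.0205],[0,0,0]]
    - [-0.8,[0,0.003,-0.0205],[0,0,0]]
    - [-0.8,[0,0.005,-0.0205],[0,0,0]]
    - [-0.8,[0,0.006,-0.0205],[0,0,0]]
    - [-0.8,[0,0.007,-0.0205],[0,0,0]]
    - [-0.8,[0,0.0075,-0.0205],[0,0,0]]
    - [-0.8,[0,0.0075,-0.0205],[0,0,0]]
    - [-0.8,[0,0.0075,-0.0205],[0,0,0]]

```text
t: 13.7
eef_pos: [0.5373, 0.0198, 0.1297]
ee_rot: [-0.0, 1.0, 0.008, -0.0]
force: [0.2, -1.1, -1.6]
gripper_width: 0.0124
```

Emit:
carry_out:
  commands:
    - [-0.8,[0,0.0005,0],[0,0,0]]
    - [-0.8,[0,0.001,0],[0,0,0]]
    - [-0.8,[0,0.001,0],[0,0,0]]

```text
t: 14.0
eef_pos: [0.5374, 0.0188, 0.1298]
ee_rot: [-0.0, 1.0, 0.007, 0.0]
force: [-0.3, 0.4, 0.0]
gripper_width: 0.0129
```

Emit:
carry_out:
  commands:
    - [-0.8,[0,0.0005,0],[0,0,0]]
    - [-0.8,[0,0.001,0],[0,0,0]]
    - [-0.8,[0,0.001,0],[0,0,0]]

```text
t: 14.3
eef_pos: [0.5374, 0.0182, 0.1298]
ee_rot: [-0.0, 1.0, 0.008, 0.0]
force: [0.1, 2.2, -0.1]
gripper_width: 0.0127
```

Emit:
carry_out:
  commands:
    - [-0.8,[0,-0.005,0],[0,0,0]]
    - [-0.8,[0,-0.01,0],[0,0,0]]
    - [-0.8,[0,-0.013,0],[0,0,0]]
    - [-0.8,[0,-0.0145,0],[0,0,0]]
    - [-0.8,[0,-0.0145,0],[0,0,0]]
    - [-0.8,[0,-0.0145,0],[0,0,0]]

```text
t: 14.9
eef_pos: [0.5371, 0.0323, 0.1298]
ee_rot: [0.0, 1.0, 0.008, -0.0]
force: [-0.4, -0.3, -1.3]
gripper_width: 0.013
```

Emit:
carry_out:
  commands:
    - [-0.8,[0,-0.0005,0],[0,0,0]]
    - [-0.8,[0,-0.001,0],[0,0,0]]
    - [-0.8,[0,-0.001,0],[0,0,0]]

```text
t: 15.2
eef_pos: [0.5372, 0.0332, 0.1298]
ee_rot: [0.0, 1.0, 0.007, 0.0]
force: [-0.1, -0.4, -0.7]
gripper_width: 0.0128
```

Emit:
carry_out:
  commands:
    - [-0.8,[0,-0.0005,0],[0,0,0]]
    - [-0.8,[0,-0.001,0],[0,0,0]]
    - [-0.8,[0,-0.001,0],[0,0,0]]

```text
t: 15.5
eef_pos: [0.5371, 0.0337, 0.1298]
ee_rot: [0.001, 1.0, 0.007, 0.0]
force: [0.0, -2.8, 0.2]
gripper_width: 0.0128
```

y centre at TCP y = 0.0259; the span matches the bore. Now x.

Emit:
carry_out:
  commands:
    - [-0.8,[0,0.004,0],[0,0,0]]
    - [-0.8,[0,0.008,0],[0,0,0]]
    - [-0.8,[0.003,0.008,0],[0,0,0]]
    - [-0.8,[0.0055,0.008,0],[0,0,0]]
    - [-0.8,[0.006,0.008,0],[0,0,0]]
    - [-0.8,[0.006,0.008,0],[0,0,0]]

```text
t: 16.1
eef_pos: [0.543, 0.0265, 0.1296]
ee_rot: [-0.0, 1.0, 0.008, -0.0]
force: [-1.2, -0.4, 0.6]
gripper_width: 0.0124
```

Emit:
carry_out:
  commands:
    - [-0.8,[0.0005,0,0],[0,0,0]]
    - [-0.8,[0.001,0,0],[0,0,0]]
    - [-0.8,[0.001,0,0],[0,0,0]]

```text
t: 16.4
eef_pos: [0.5433, 0.0264, 0.1296]
ee_rot: [-0.0, 1.0, 0.008, -0.001]
force: [-4.7, -1.1, 2.6]
gripper_width: 0.0127
```

Emit:
carry_out:
  commands:
    - [-0.8,[-0.004,0,0],[0,0,0]]
    - [-0.8,[-0.009,0,0],[0,0,0]]
    - [-0.8,[-0.012,0,0],[0,0,0]]
    - [-0.8,[-0.014,0,0],[0,0,0]]
    - [-0.8,[-0.014,0,0],[0,0,0]]
    - [-0.8,[-0.014,0,0],[0,0,0]]

```text
t: 17.0
eef_pos: [0.5305, 0.0262, 0.13]
ee_rot: [-0.0, 1.0, 0.007, 0.0]
force: [-0.6, 0.1, -0.5]
gripper_width: 0.0126
```

Emit:
carry_out:
  commands:
    - [-0.8,[-0.0005,0,0],[0,0,0]]
    - [-0.8,[-0.001,0,0],[0,0,0]]
    - [-0.8,[-0.001,0,0],[0,0,0]]

```text
t: 17.3
eef_pos: [0.5293, 0.0262, 0.1298]
ee_rot: [-0.0, 1.0, 0.008, -0.0]
force: [0.1, 0.5, -0.3]
gripper_width: 0.0125
```

Emit:
carry_out:
  commands:
    - [-0.8,[-0.0005,0,0],[0,0,0]]
    - [-0.8,[-0.001,0,0],[0,0,0]]
    - [-0.8,[-0.001,0,0],[0,0,0]]

```text
t: 17.6
eef_pos: [0.5282, 0.0261, 0.1298]
ee_rot: [0.0, 1.0, 0.008, -0.0]
force: [-0.1, -1.0, 0.3]
gripper_width: 0.0129
```

Emit:
carry_out:
  commands:
    - [-0.8,[-0.0005,0,0],[0,0,0]]
    - [-0.8,[-0.001,0,0],[0,0,0]]
    - [-0.8,[-0.001,0,0],[0,0,0]]

```text
t: 17.9
eef_pos: [0.5278, 0.0261, 0.1299]
ee_rot: [-0.0, 1.0, 0.007, 0.001]
force: [1.8, -0.1, -1.9]
gripper_width: 0.0129
```

The well 2 centre in TCP coordinates is (0.5354, 0.0259). The vision estimate was (0.5359, 0.0263), so they agree. Next, put the rod back.

Emit:
carry_out:
  commands:
    - [-0.8,[0.005,0,0],[0,0,0]]
    - [-0.8,[0.008,0,-0.01],[0,0,0]]
    - [-0.8,[0.008,0,-0.022],[0,0,0]]
    - [-0.8,[0.008,0,-0.022],[0,0,0]]
    - [-0.8,[0.008,-0.04,-0.022],[0,0,0]]
    - [-0.8,[0.008,-0.08,-0.022],[0,0,0]]
    - [-0.8,[0.0083,-0.088,-0.022],[0,0,0]]
    - [-0.8,[0.0083,-0.088,-0.022],[0,0,0]]
    - [-0.8,[0.0083,-0.088,-0.022],[0,0,0]]
    - [-0.8,[0.0083,-0.088,-0.022],[0,0,0]]

```text
t: 18.9
eef_pos: [0.5342, 0.1131, 0.1518]
ee_rot: [0.0, 1.0, 0.007, -0.0]
force: [-0.4, -0.1, 0.0]
gripper_width: 0.0127
```

```bash
python3 -c "
from h import *
plan([.5345,.1142,.1105],.015)"
```

```text
t 18.9 pos [0.5342 0.1131 0.1518] F [-0.4 -0.1  0. ] w 0.0127 q [ 0.21  0.38 -0.02  1.18 -0.    1.77]
shift [ 0.0003 -0.0011  0.0413] turn [ 0.0005  0.0002 -0.0014]
```

Lowering gently: first to about 8 mm into the hole.

Emit:
carry_out:
  commands:
    - [-0.8,[0,-0.001,0.005],[0,0,0]]
    - [-0.8,[0,-0.001,0.012],[0,0,0]]
    - [-0.8,[0,-0.001,0.016],[0,0,0]]
    - [-0.8,[0,-0.001,0.02],[0,0,0]]
    - [-0.8,[0,-0.001,0.02],[0,0,0]]

```text
t: 19.4
eef_pos: [0.5336, 0.115, 0.1308]
ee_rot: [0.0, 1.0, 0.007, -0.001]
force: [-0.2, 0.5, 0.5]
gripper_width: 0.0126
```

Emit:
carry_out:
  commands:
    - [-0.8,[0,0,0.003],[0,0,0]]
    - [-0.8,[0,0,0.006],[0,0,0]]
    - [-0.8,[0,0,0.009],[0,0,0]]
    - [-0.8,[0,0,0.012],[0,0,0]]
    - [-0.8,[0,0,0.015],[0,0,0]]
    - [-0.8,[0,0,0.018],[0,0,0]]
    - [-0.8,[0,0,0.019],[0,0,0]]
    - [-0.8,[0,0,0.02],[0,0,0]]
    - [-0.8,[0,0,0.02],[0,0,0]]

```text
t: 20.3
eef_pos: [0.5342, 0.1152, 0.1117]
ee_rot: [0.0, 1.0, 0.008, -0.0]
force: [-0.6, -0.4, -0.4]
gripper_width: 0.0125
```

Emit:
carry_out:
  commands:
    - [-0.8,[0,0,0.001],[0,0,0]]
    - [-0.8,[0,0,0.001],[0,0,0]]
    - [-0.3,[0,0,0.001],[0,0,0]]
    - [0.2,[0,0,0.001],[0,0,0]]
    - [0.2,[0,0,0.001],[0,0,0]]
    - [0.2,[0,0,0.001],[0,0,0]]
    - [0.2,[0,0,-0.02],[0,0,0]]
    - [0.2,[0,0,-0.05],[0,0,0]]
    - [0.2,[0,0,-0.09],[0,0,0]]
    - [0.2,[0,0,-0.09],[0,0,0]]
    - [0.2,[0,0,-0.09],[0,0,0]]
  grip_force: 20

```text
t: 21.4
eef_pos: [0.535, 0.1154, 0.2031]
ee_rot: [-0.0, 1.0, 0.007, 0.002]
force: [0.0, 0.6, -1.0]
gripper_width: 0.0511
```

Run:
```python
from h import *
plan([.494,-.276,.10],.015)
s=bot.camera('side')
crop(s,220,150,340,300,5,'pics/s3.png')
```

```text
t 21.4 pos [0.535  0.1154 0.2031] F [ 0.   0.6 -1. ] w 0.0511 q [0.21 0.34 0.07 1.3  0.   1.77]
shift [-0.0472  0.3908  0.1027] turn [-0.0006 -0.0031 -0.    ]
```

View pics/s3.png

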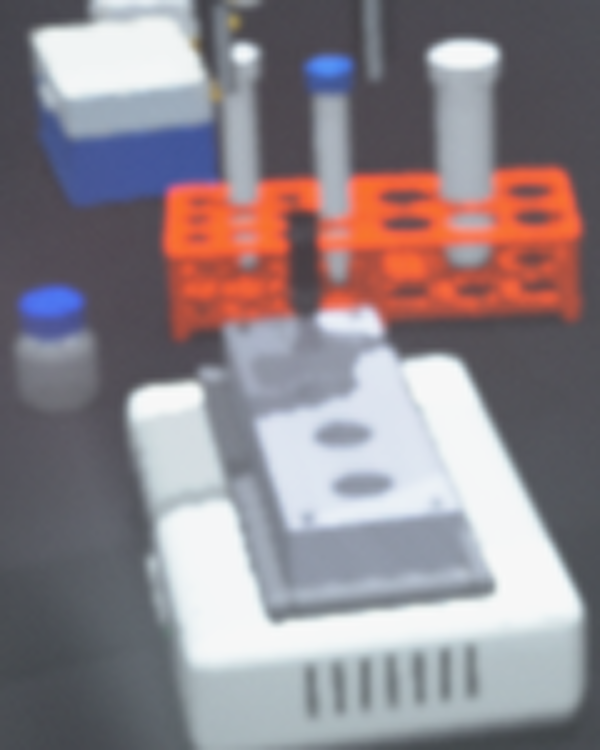

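The rod stands seated and upright in its hole. Now above the target vial, top (435,286).

Emit:
carry_out:
  commands:
    - [0.2,[-0.006,0.048,0],[0,0,0]]
    - [0.2,[-0.012,0.096,0],[0,0,0]]
    - [0.2,[-0.018,0.144,0],[0,0,0]]
    - [0.2,[-0.024,0.192,0.01],[0,0,0]]
    - [0.2,[-0.03,0.24,0.02],[0,0,0]]
    - [0.2,[-0.036,0.288,0.04],[0,0,0]]
    - [0.2,[-0.042,0.336,0.06],[0,0,0]]
    - [0.2,[-0.046,0.38,0.09],[0,0,0]]
    - [0.2,[-0.047,0.391,0.103],[0,0,0]]
    - [0.2,[-0.047,0.391,0.103],[0,0,0]]
    - [0.2,[-0.047,0.391,0.103],[0,0,0]]
    - [0.2,[-0.047,0.391,0.103],[0,0,0]]
    - [0.2,[-0.047,0.391,0.103],[0,0,0]]

```text
t: 22.75
eef_pos: [0.494, -0.2754, 0.0998]
ee_rot: [0.0, 1.0, 0.008, 0.001]
force: [0.2, -0.1, -0.3]
gripper_width: 0.0513
```

Run:
```python
from h import *
plan([.494,-.276,.017],.015)
s=bot.camera('side');crop(s,200,260,350,400,5,'pics/s4.png')
```

```text
t 22.75 pos [ 0.494  -0.2754  0.0998] F [ 0.2 -0.1 -0.3] w 0.0513 q [-0.51  0.46 -0.04  1.07  0.    1.05]
shift [-0.0001  0.0005  0.0828] turn [ 0.0006 -0.0014  0.002 ]
```

View pics/s4.png

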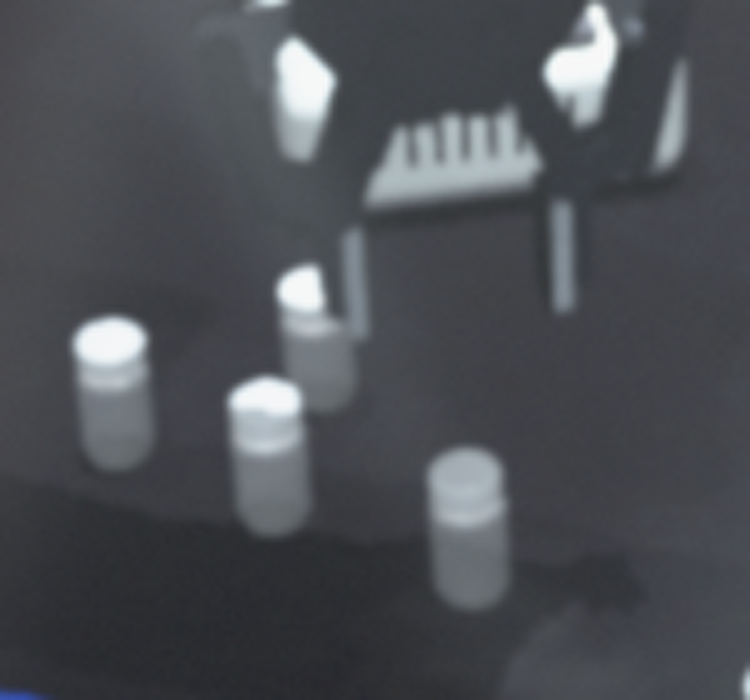

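The pads straddle the vial at side crop (467,470). Descending, gripping, then regripping at 90° for two-axis centring.

Emit:
carry_out:
  commands:
    - [0.2,[0,0.0005,0.03],[0,0,0]]
    - [0.2,[0,0.0005,0.06],[0,0,0]]
    - [0.2,[0,0.0005,0.08],[0,0,0]]
    - [0.2,[0,0.0005,0.089],[0,0,0]]
    - [0.2,[0,0.0005,0.089],[0,0,0]]
    - [0.2,[0,0.0005,0.089],[0,0,0]]
    - [-0.3,[0,0.0005,0.089],[0,0,0]]
    - [-0.6,[0,0.0005,0.089],[0,0,0]]
    - [-0.6,[0,0.0005,0.089],[0,0,0]]
    - [-0.6,[0,0.0005,0.089],[0,0,0]]
    - [-0.6,[0,0.0005,0.089],[0,0,0]]

```text
t: 23.9
eef_pos: [0.4942, -0.2775, 0.0112]
ee_rot: [0.001, 1.0, 0.007, 0.001]
force: [-0.2, 0.6, 5.4]
gripper_width: 0.022
```

Emit:
carry_out:
  commands:
    - [-0.1,[0,0,0],[0,0,0]]
    - [0.0,[0,0,0],[0,0,0]]
    - [0.0,[0,0,0],[0,0,-1.571]]
    - [0.0,[0,0,0],[0,0,-1.571]]
    - [0.0,[0,0,0],[0,0,-1.571]]
    - [0.0,[0,0,0],[0,0,-1.571]]
    - [0.0,[0,0,0],[0,0,-1.571]]
    - [0.0,[0,0,0],[0,0,-1.571]]
    - [0.0,[0,0,0],[0,0,-1.571]]
    - [0.0,[0,0,0],[0,0,-1.571]]
    - [0.0,[0,0,0],[0,0,-1.571]]
    - [0.0,[0,0,0],[0,0,-1.571]]
    - [0.0,[0,0,0],[0,0,-1.571]]
    - [0.0,[0,0,0],[0,0,-1.571]]
    - [-0.6,[0,0,0],[0,0,-1.571]]
    - [-0.6,[0,0,0],[0,0,-1.571]]
    - [-0.6,[0,0,0],[0,0,-1.571]]
    - [-0.6,[0,0,0],[0,0,-1.571]]
    - [-0.6,[0,0,0],[0,0,-1.571]]

```text
t: 25.8
eef_pos: [0.493, -0.2769, 0.0097]
ee_rot: [-0.0, 0.702, 0.712, -0.0]
force: [-0.0, 0.3, -0.3]
gripper_width: 0.0219
```

Emit:
carry_out:
  commands:
    - [-0.1,[0,0,0],[0,0,0]]
    - [0.0,[0,0,0],[0,0,0]]
    - [0.0,[0,0,0],[0,0,1.571]]
    - [0.0,[0,0,0],[0,0,1.571]]
    - [0.0,[0,0,0],[0,0,1.571]]
    - [0.0,[0,0,0],[0,0,1.571]]
    - [0.0,[0,0,0],[0,0,1.571]]
    - [0.0,[0,0,0],[0,0,1.571]]
    - [0.0,[0,0,0],[0,0,1.571]]
    - [0.0,[0,0,0],[0,0,1.571]]
    - [0.0,[0,0,0],[0,0,1.571]]
    - [0.0,[0,0,0],[0,0,1.571]]
    - [0.0,[0,0,0],[0,0,1.571]]
    - [0.0,[0,0,0],[0,0,1.571]]
    - [-0.6,[0,0,0],[0,0,1.571]]
    - [-0.6,[0,0,0],[0,0,1.571]]
    - [-0.6,[0,0,0],[0,0,1.571]]
    - [-0.6,[0,0,0],[0,0,1.571]]
    - [-0.6,[0,0,0],[0,0,1.571]]

```text
t: 27.7
eef_pos: [0.4932, -0.277, 0.0099]
ee_rot: [0.0, 1.0, 0.008, 0.0]
force: [-0.0, -0.1, 1.0]
gripper_width: 0.0219
```

Gripped at 22.0 mm. Lift and carry to well 2.

Emit:
carry_out:
  commands:
    - [-0.6,[0,0,0],[0,0,0]]
    - [-0.6,[0,0,0],[0,0,0]]
    - [-0.6,[0,0,-0.02],[0,0,0]]
    - [-0.6,[0,0,-0.06],[0,0,0]]
    - [-0.6,[0,0,-0.1],[0,0,0]]
    - [-0.6,[0,0,-0.13],[0,0,0]]
    - [-0.6,[0,0,-0.13],[0,0,0]]
    - [-0.6,[0,0,-0.13],[0,0,0]]
  grip_force: 40

```text
t: 28.5
eef_pos: [0.4933, -0.2771, 0.1403]
ee_rot: [0.0, 1.0, 0.008, 0.001]
force: [-0.6, 0.2, -0.7]
gripper_width: 0.0213
```

```bash
python3 -c "
from h import *
plan([.5354,.0259,.125],.015)"
```

```text
t 28.5 pos [ 0.4933 -0.2771  0.1403] F [-0.6  0.2 -0.7] w 0.0213 q [-0.51  0.42  0.02  1.17 -0.    1.04]
shift [ 0.0466 -0.3023  0.0152] turn [ 0.0007 -0.0012  0.    ]
```

Emit:
carry_out:
  commands:
    - [-0.6,[0.007,-0.045,0],[0,0,0]]
    - [-0.6,[0.014,-0.09,0],[0,0,0]]
    - [-0.6,[0.021,-0.135,0],[0,0,0]]
    - [-0.6,[0.028,-0.18,0],[0,0,0]]
    - [-0.6,[0.035,-0.225,0],[0,0,0]]
    - [-0.6,[0.042,-0.27,0],[0,0,0]]
    - [-0.6,[0.0455,-0.295,0.005],[0,0,0]]
    - [-0.6,[0.0466,-0.3023,0.015],[0,0,0]]
    - [-0.6,[0.0466,-0.3023,0.015],[0,0,0]]
    - [-0.6,[0.0466,-0.3023,0.015],[0,0,0]]
    - [-0.6,[0.0466,-0.3023,0.015],[0,0,0]]
    - [-0.6,[0.0466,-0.3023,0.015],[0,0,0]]
    - [-0.6,[0.0466,-0.3023,0.015],[0,0,0]]
    - [-0.6,[0.0466,-0.3023,0.015],[0,0,0]]

```text
t: 29.9
eef_pos: [0.5353, 0.0254, 0.1251]
ee_rot: [0.0, 1.0, 0.007, 0.0]
force: [-0.6, -0.8, 0.2]
gripper_width: 0.0212
```

Run:
```python
from h import *
plan([.5354,.0259,.103],.015)
s=bot.camera('side');crop(s,240,150,340,290,5,'pics/s5.png')
plan([.5354,.0259,.103],.015)
```

```text
t 29.9 pos [0.5353 0.0254 0.1251] F [-0.6 -0.8  0.2] w 0.0212 q [ 0.05  0.38 -0.09  1.1  -0.    1.6 ]
shift [ 0.0001 -0.0005  0.0221] turn [ 0.     -0.0006 -0.0011]
t 29.95 pos [0.5353 0.0256 0.1251] F [ 0.5  0.5 -0. ] w 0.0213 q [ 0.05  0.38 -0.09  1.1   0.    1.6 ]
shift [ 0.0001 -0.0003  0.0221] turn [-0.     -0.0005 -0.0008]
```

View pics/s5.png

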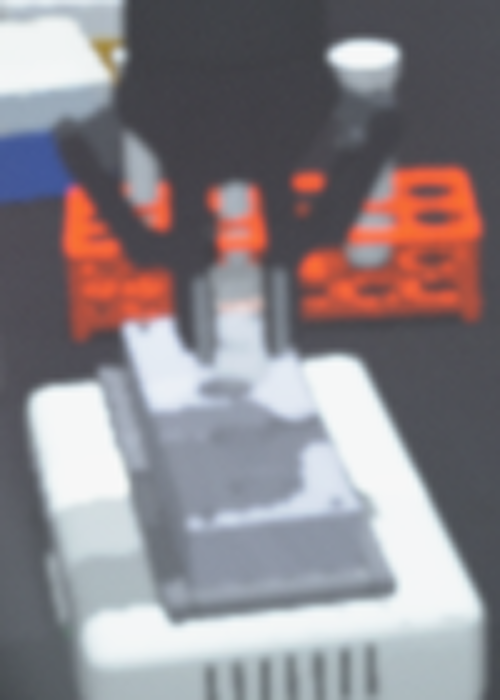

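The vial is held upright over well 2. Lowering to just inside the mouth and checking the force.

Emit:
carry_out:
  commands:
    - [-0.6,[0,-0.0003,0.01],[0,0,0]]
    - [-0.6,[0,-0.0003,0.019],[0,0,0]]
    - [-0.6,[0,-0.0003,0.021],[0,0,0]]
    - [-0.6,[0,-0.0003,0.022],[0,0,0]]
    - [-0.6,[0,-0.0003,0.023],[0,0,0]]
    - [-0.6,[0,-0.0003,0.024],[0,0,0]]
    - [-0.6,[0,-0.0003,0.0245],[0,0,0]]
    - [-0.6,[0,-0.0003,0.0245],[0,0,0]]

```text
t: 30.75
eef_pos: [0.5352, 0.0264, 0.1004]
ee_rot: [-0.0, 1.0, 0.008, 0.0]
force: [-0.4, -0.2, 0.4]
gripper_width: 0.0216
```

No force at 1.5 mm below the mouth. Going deeper.

Emit:
carry_out:
  commands:
    - [-0.6,[0,0,0.001],[0,0,0]]
    - [-0.6,[0,0,0.002],[0,0,0]]
    - [-0.6,[0,0,0.003],[0,0,0]]
    - [-0.6,[0,0,0.003],[0,0,0]]

```text
t: 31.15
eef_pos: [0.535, 0.0261, 0.0972]
ee_rot: [0.0, 1.0, 0.007, -0.0]
force: [0.1, -2.0, 0.4]
gripper_width: 0.0208
```

Emit:
carry_out:
  commands:
    - [-0.6,[0,0.0003,0.001],[0,0,0]]
    - [-0.6,[0,0.0003,0.002],[0,0,0]]
    - [-0.6,[0,0.0003,0.003],[0,0,0]]
    - [-0.6,[0,0.0003,0.003],[0,0,0]]

```text
t: 31.55
eef_pos: [0.5351, 0.0259, 0.0941]
ee_rot: [0.0, 1.0, 0.007, -0.0]
force: [0.0, -1.3, -0.6]
gripper_width: 0.0216
```

The vial is 8 mm in and laterally guided. I'll let go and then press it home from above with shut fingers.

Emit:
carry_out:
  commands:
    - [-0.3,[0,0,0],[0,0,0]]
    - [0.0,[0,0,0],[0,0,0]]
    - [0.0,[0,0,0],[0,0,0]]
    - [0.0,[0,0,0],[0,0,0]]
    - [0.0,[0,0,-0.02],[0,0,0]]
    - [0.0,[0,0,-0.05],[0,0,0]]
    - [-0.5,[0,0,-0.055],[0,0,0]]
    - [-1,[0,0,-0.055],[0,0,0]]
    - [-1,[0,0,-0.055],[0,0,0]]
    - [-1,[0,0,-0.055],[0,0,0]]
    - [-1,[0,0,-0.055],[0,0,0]]
  grip_force: 20

```text
t: 32.65
eef_pos: [0.5344, 0.026, 0.1481]
ee_rot: [0.0, 1.0, 0.007, -0.001]
force: [-0.4, -0.1, 0.1]
gripper_width: 0.0001
```

Run:
```python
from h import *
plan([.5354,.0259,.132],.015)
s=bot.camera('side');crop(s,240,150,340,290,5,'pics/s6.png')
```

```text
t 32.65 pos [0.5344 0.026  0.1481] F [-0.4 -0.1  0.1] w 0.0001 q [ 0.05  0.36 -0.05  1.16 -0.    1.6 ]
shift [0.0011 0.0001 0.0161] turn [ 0.0001  0.0023 -0.    ]
```

View pics/s6.png

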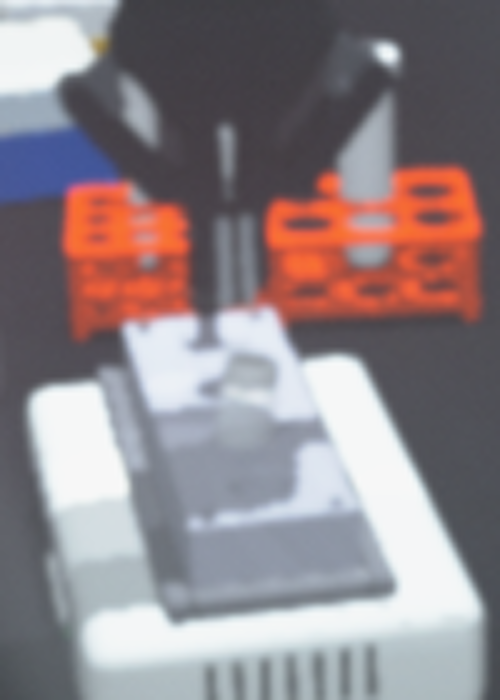

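The released vial leans a few degrees toward +x on the ball. I'll straighten it by gripping higher, push it past the ball while held, and only then press from above.

Emit:
carry_out:
  commands:
    - [0.1,[0,0,0],[0,0,0]]
    - [0.1,[0,0,0],[0,0,0]]
    - [0.1,[0,0,0],[0,0,0]]
    - [0.1,[0,0,0],[0,0,0]]
    - [0.1,[0,0,0.02],[0,0,0]]
    - [0.1,[0,0,0.038],[0,0,0]]
    - [0.1,[0,0,0.046],[0,0,0]]
    - [0.1,[0,0,0.046],[0,0,0]]
    - [0.1,[0,0,0.046],[0,0,0]]
    - [-0.3,[0,0,0.046],[0,0,0]]
    - [-0.6,[0,0,0.046],[0,0,0]]
    - [-0.6,[0,0,0.046],[0,0,0]]
    - [-0.6,[0,0,0.046],[0,0,0]]
    - [-0.6,[0,0,0.046],[0,0,0]]
    - [-0.6,[0,0,0.046],[0,0,0]]
  grip_force: 60

```text
t: 34.2
eef_pos: [0.5362, 0.0261, 0.1041]
ee_rot: [-0.0, 1.0, 0.007, 0.001]
force: [1.7, -0.3, 3.5]
gripper_width: 0.0195
```

Run:
```python
from h import *
s=bot.camera('side');crop(s,240,150,340,290,5,'pics/s7.png')
plan([.5354,.0259,.1],.015)
```

```text
t 34.25 pos [0.5362 0.0261 0.1041] F [ 2.7 -0.1  4. ] w 0.0197 q [ 0.05  0.4  -0.12  1.05 -0.    1.6 ]
shift [-0.0008  0.0002  0.0041] turn [-0.0001 -0.0025  0.    ]
```

View pics/s7.png

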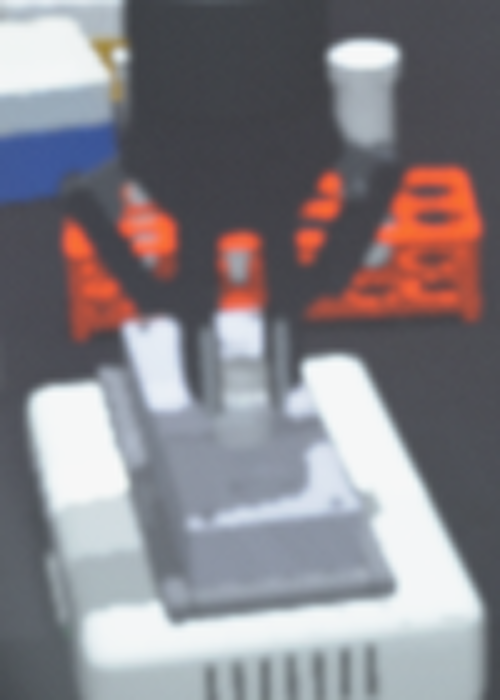

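The vial is upright again. Pushing down in small steps and watching the force.

Emit:
carry_out:
  commands:
    - [-0.6,[0,0,0.0005],[0,0,0]]
    - [-0.6,[0,0,0.001],[0,0,0]]
    - [-0.6,[0,0,0.001],[0,0,0]]

```text
t: 34.55
eef_pos: [0.5361, 0.0261, 0.1027]
ee_rot: [-0.0, 1.0, 0.008, 0.001]
force: [4.1, 0.2, 4.9]
gripper_width: 0.0196
```

Emit:
carry_out:
  commands:
    - [-0.6,[0,0,0.0005],[0,0,0]]
    - [-0.6,[0,0,0.001],[0,0,0]]
    - [-0.6,[0,0,0.001],[0,0,0]]

```text
t: 34.85
eef_pos: [0.5361, 0.0261, 0.1017]
ee_rot: [-0.0, 1.0, 0.007, 0.001]
force: [3.5, 0.7, 5.2]
gripper_width: 0.0197
```

Emit:
carry_out:
  commands:
    - [-0.6,[0.0003,0,0.0005],[0,0,0]]
    - [-0.6,[0.0003,0,0.001],[0,0,0]]
    - [-0.6,[0.0003,0,0.001],[0,0,0]]

```text
t: 35.15
eef_pos: [0.5361, 0.0261, 0.1005]
ee_rot: [-0.0, 1.0, 0.007, 0.001]
force: [5.6, 0.8, 4.9]
gripper_width: 0.0195
```

Emit:
carry_out:
  commands:
    - [-0.6,[0,0,0.0005],[0,0,0]]
    - [-0.6,[0,0,0.001],[0,0,0]]
    - [-0.6,[0,0,0.001],[0,0,0]]

```text
t: 35.45
eef_pos: [0.5361, 0.0261, 0.0996]
ee_rot: [-0.0, 1.0, 0.007, 0.001]
force: [4.1, 0.7, 5.1]
gripper_width: 0.0197
```

Emit:
carry_out:
  commands:
    - [-0.6,[0,0,0.0005],[0,0,0]]
    - [-0.6,[0,0,0.001],[0,0,0]]
    - [-0.6,[0,0,0.001],[0,0,0]]

```text
t: 35.75
eef_pos: [0.5361, 0.0261, 0.0986]
ee_rot: [-0.0, 1.0, 0.007, 0.001]
force: [4.3, 0.0, 5.7]
gripper_width: 0.0196
```

Run:
```python
from h import *
s=bot.camera('side');crop(s,240,150,340,290,5,'pics/s8.png')
plan([.5354,.0259,.1],.015)
```

```text
t 35.8 pos [0.5361 0.0261 0.0987] F [4.5 0.3 4.7] w 0.0192 q [ 0.05  0.4  -0.12  1.04 -0.    1.6 ]
shift [-0.0007  0.0002 -0.0013] turn [-0.     -0.0014  0.    ]
```

View pics/s8.png

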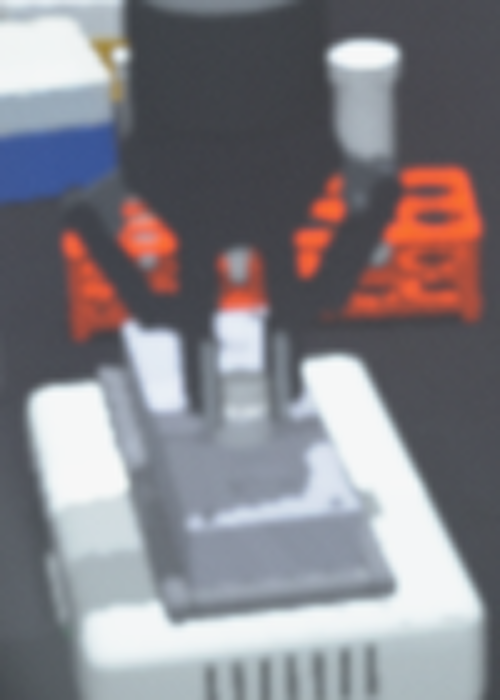

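The vial moves down with the fingers (cap top 357 → 371 px), so it is passing the ball at about 5 N. Continuing.

Emit:
carry_out:
  commands:
    - [-0.6,[-0.0003,0,0.0005],[0,0,0]]
    - [-0.6,[-0.0005,0,0.001],[0,0,0]]
    - [-0.6,[-0.0005,0,0.0015],[0,0,0]]
    - [-0.6,[-0.0005,0,0.002],[0,0,0]]

```text
t: 36.2
eef_pos: [0.536, 0.0261, 0.097]
ee_rot: [-0.0, 1.0, 0.007, 0.001]
force: [4.7, 0.8, 6.2]
gripper_width: 0.0196
```

Emit:
carry_out:
  commands:
    - [-0.6,[0,0,0.0005],[0,0,0]]
    - [-0.6,[0,0,0.001],[0,0,0]]
    - [-0.6,[0,0,0.0015],[0,0,0]]
    - [-0.6,[0,0,0.002],[0,0,0]]

```text
t: 36.6
eef_pos: [0.536, 0.0261, 0.095]
ee_rot: [-0.0, 1.0, 0.007, 0.001]
force: [4.8, 1.0, 6.5]
gripper_width: 0.0195
```

Release, rise, shut, and look.

Emit:
carry_out:
  commands:
    - [-0.3,[0,0,0],[0,0,0]]
    - [0.0,[0,0,0],[0,0,0]]
    - [0.0,[0,0,0],[0,0,0]]
    - [0.0,[0,0,0],[0,0,0]]
    - [0.0,[0,0,-0.02],[0,0,0]]
    - [0.0,[0,0,-0.04],[0,0,0]]
    - [-0.5,[0,0,-0.055],[0,0,0]]
    - [-1,[0,0,-0.055],[0,0,0]]
    - [-1,[0,0,-0.055],[0,0,0]]
    - [-1,[0,0,-0.055],[0,0,0]]
    - [-1,[0,0,-0.055],[0,0,0]]
  grip_force: 20

```text
t: 37.7
eef_pos: [0.5341, 0.026, 0.1481]
ee_rot: [0.0, 1.0, 0.007, -0.001]
force: [-0.5, -0.6, -0.2]
gripper_width: 0.0001
```

Run:
```python
from h import *
plan([.5354,.0259,.125],.015)
s=bot.camera('side');crop(s,240,150,340,290,5,'pics/s9.png')
for z in(.112,.116,.12,.124,.128): print(z,(proj('side',[.5359,.0263,z])-[240,150])*5+2)
```

```text
t 37.7 pos [0.5341 0.026  0.1481] F [-0.5 -0.6 -0.2] w 0.0001 q [ 0.05  0.36 -0.05  1.16  0.    1.6 ]
shift [0.0014 0.0001 0.0231] turn [ 0.0001  0.0025 -0.    ]
0.112 [[238.48579921 386.35423072]]
0.116 [[238.04761714 377.01597114]]
0.12 [[237.60831457 367.64723042]]
0.124 [[237.1678906 358.2479238]]
0.128 [[236.72634436 348.81796683]]
```

View pics/s9.png

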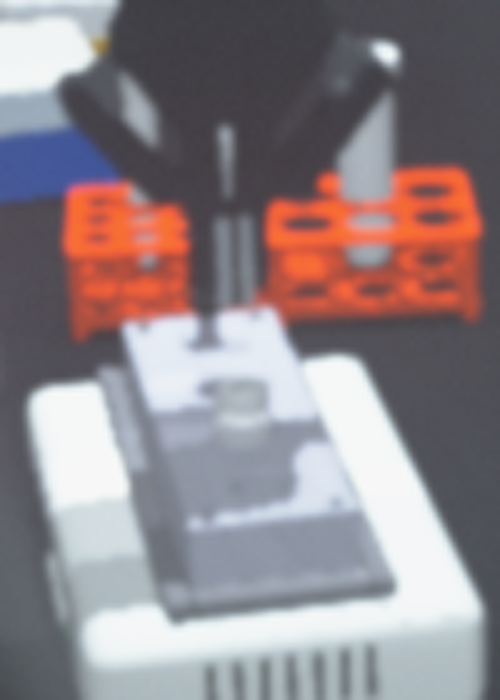

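The vial is now nearly upright with its cap top low, around (240,385). Pressing from above with the shut fingertips.

Emit:
carry_out:
  commands:
    - [-1,[0.001,0,0.01],[0,0,0]]
    - [-1,[0.001,0,0.02],[0,0,0]]
    - [-1,[0.001,0,0.025],[0,0,0]]
    - [-1,[0.001,0,0.027],[0,0,0]]
    - [-1,[0.001,0,0.028],[0,0,0]]
    - [-1,[0.001,0,0.028],[0,0,0]]

```text
t: 38.35
eef_pos: [0.536, 0.0261, 0.1213]
ee_rot: [-0.0, 1.0, 0.007, 0.0]
force: [-0.7, -0.7, 0.2]
gripper_width: -0.0
```

Emit:
carry_out:
  commands:
    - [-1,[0,0,0.001],[0,0,0]]
    - [-1,[0,0,0.002],[0,0,0]]
    - [-1,[0,0,0.002],[0,0,0]]

```text
t: 38.65
eef_pos: [0.536, 0.0261, 0.1194]
ee_rot: [-0.0, 1.0, 0.007, 0.0]
force: [-0.4, 0.8, 0.1]
gripper_width: 0.0
```

Emit:
carry_out:
  commands:
    - [-1,[0,0,0.001],[0,0,0]]
    - [-1,[0,0,0.002],[0,0,0]]
    - [-1,[0,0,0.002],[0,0,0]]

```text
t: 38.95
eef_pos: [0.5359, 0.026, 0.1172]
ee_rot: [0.0, 1.0, 0.007, -0.0]
force: [0.7, 0.3, -0.3]
gripper_width: -0.0
```

Emit:
carry_out:
  commands:
    - [-1,[0,0,0.001],[0,0,0]]
    - [-1,[0,0,0.002],[0,0,0]]
    - [-1,[0,0,0.002],[0,0,0]]

```text
t: 39.25
eef_pos: [0.5358, 0.0261, 0.1151]
ee_rot: [-0.0, 1.0, 0.007, -0.0]
force: [-0.1, 0.3, 0.6]
gripper_width: -0.0003
```

Emit:
carry_out:
  commands:
    - [-1,[0,0,0.001],[0,0,0]]
    - [-1,[0,0,0.0015],[0,0,0]]
    - [-1,[0,0,0.0015],[0,0,0]]

```text
t: 39.55
eef_pos: [0.5359, 0.0261, 0.1137]
ee_rot: [-0.0, 1.0, 0.007, -0.0]
force: [-0.5, 0.2, -0.1]
gripper_width: 0.0003
```

Emit:
carry_out:
  commands:
    - [-1,[0,0,0.0005],[0,0,0]]
    - [-1,[0,0,0.001],[0,0,0]]
    - [-1,[0,0,0.001],[0,0,0]]

```text
t: 39.85
eef_pos: [0.536, 0.026, 0.113]
ee_rot: [0.0, 1.0, 0.007, 0.0]
force: [-1.0, -1.2, 1.9]
gripper_width: -0.0001
```

Emit:
carry_out:
  commands:
    - [-1,[0,0,0.0005],[0,0,0]]
    - [-1,[0,0,0.001],[0,0,0]]
    - [-1,[0,0,0.001],[0,0,0]]

```text
t: 40.15
eef_pos: [0.5361, 0.0259, 0.1124]
ee_rot: [0.0, 1.0, 0.007, 0.0]
force: [-2.5, -1.1, 5.1]
gripper_width: -0.0001
```

Emit:
carry_out:
  commands:
    - [-1,[0,0,0.0005],[0,0,0]]
    - [-1,[0,0,0.001],[0,0,0]]
    - [-1,[0,0,0.001],[0,0,0]]
    - [-1,[0,0,0.001],[0,0,0]]

```text
t: 40.55
eef_pos: [0.5363, 0.0259, 0.1123]
ee_rot: [0.0, 1.0, 0.007, 0.001]
force: [-2.2, -0.3, 10.1]
gripper_width: 0.0006
```

The fingers stopped at z = 0.1123 while the force rose to 10 N. That is the floor, since the fully-home top is at 0.112. Retreat and check.

Emit:
carry_out:
  commands:
    - [-1,[0,0,-0.005],[0,0,0]]
    - [-1,[0,0,-0.03],[0,0,0]]
    - [-1,[0,0,-0.07],[0,0,0]]
    - [-1,[0.0,0.04,-0.11],[0,0,0]]
    - [-1,[0.0,0.09,-0.12],[0,0,0]]
    - [-1,[0.0,0.14,-0.12],[0,0,0]]
    - [-1,[0.0,0.19,-0.12],[0,0,0]]
    - [-1,[0.0,0.24,-0.12],[0,0,0]]
    - [-1,[0.0,0.29,-0.12],[0,0,0]]
    - [-1,[0.0,0.29,-0.12],[0,0,0]]
    - [-1,[0.0,0.29,-0.12],[0,0,0]]
    - [-1,[0.0,0.29,-0.12],[0,0,0]]

```text
t: 41.75
eef_pos: [0.5402, -0.263, 0.2304]
ee_rot: [-0.001, 1.0, 0.008, -0.0]
force: [0.2, 0.2, -0.1]
gripper_width: 0.0001
```

Run:
```python
from h import *
plan([.5354,.0259,.125],.015)
s=bot.camera('side');crop(s,240,150,340,290,5,'pics/s10.png');cv2.imwrite('pics/s10f.png',s)
t=bot.camera('top');crop(t,250,230,360,305,7,'pics/t10.png')
c=[.5354,.0261]
print('top of vial pred side',(proj('side',[*c,.112])-[240,150])*5+2,'top',(proj('top',[*c,.112])-[250,230])*7+3)
```

```text
t 41.75 pos [ 0.5402 -0.263   0.2304] F [ 0.2  0.2 -0.1] w 0.0001 q [-0.45  0.45  0.3   1.42  0.    1.1 ]
shift [-0.0003 -0.2888  0.1057] turn [-0.0011  0.0007  0.0005]
top of vial pred side [[237.28835006 386.69843526]] top [[441.31436312 243.60913115]]
```

View pics/s10.png

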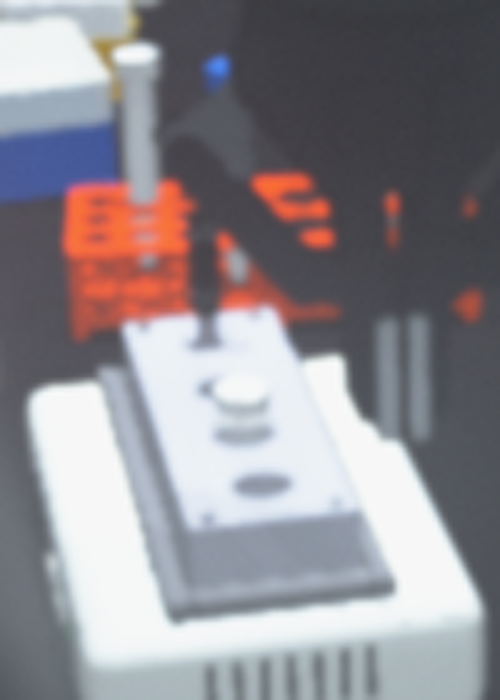

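View pics/t10.png

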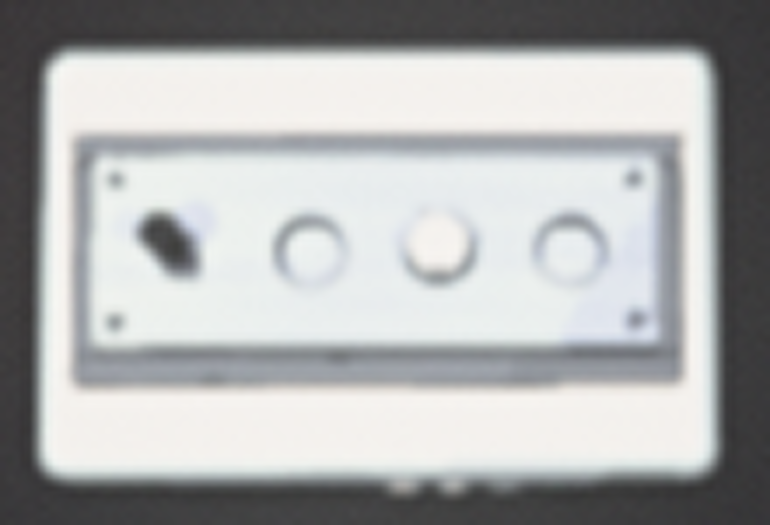

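View pics/s10f.png

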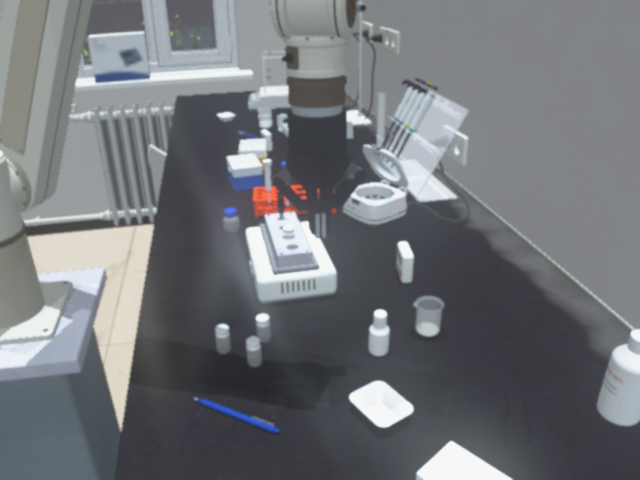

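The side crop shows the cap top level at about (242,392), against (237,387) predicted for fully home. In the top crop it is at (438,243), against (441,244). The rod is upright in its hole and the dropper, beaker and blue-capped bottle are where they were. Handing in.

```bash
python3 -c "
from rig import bot
print(bot.job_done())"
```

```text
the job is handed in; nothing more can be done
None
```

The vial is in the clear well, well 2, pressed down to the floor. The rod is back in its hole, and I handed the job in at about 42 s. `job_done` gives no verdict, so this rests on my own checks.

- **Finding the clear well:** the rod touched a spacer in well 3 at about 18 mm (4.4 N). In well 2 it stood on the bare floor 8 mm deeper (5.2 N). I did not probe well 1. I also used the rod to find well 2's centre by touching its rim on four sides.
- **Rod:** I put it back, let go, and saw it upright in the last pictures.
- **Vial:** I took the one farthest from the base (0.563 m) and set it into well 2. After the first release it leaned a few degrees on the spring ball, so I gripped it again to straighten it. I pushed it past the ball at about 5–6.5 N, then pressed from above with shut fingers. The press stopped at z = 0.1123 m as force rose to about 10 N; fully home is 0.112 m.
- **Last pictures:** the vial looks upright and centred, within 1–2 px of where a fully home vial should appear. The dropper, beaker and blue-capped bottle look unmoved, though I compared those by eye only. The highest push I read on the heater was about 10 N.

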